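# Close up the rinse bay on a sawn rock block

### The job

Rinse the red block next: lift the red sawn rock block over the wall of the open-topped rinse bay and set it down, without dropping it, lying on the black rubber mat inside. Then shut the bay's two front doors without slamming them: first the rebated one (black tab), fully home while the other still stands open, and last the one with the yellow flange (orange tab), fully home so that its flange laps over the rebated edge. Leave all the other stones and tools where they are.

Things in the scene. Friction and masses are not known exactly. Their poses are not given: they have to be found in the camera images.
- bay: fixed pale blue open-topped box 208 mm deep (x), 284 wide (y), walls 12 mm thick, top at z 125, floor z 20. Origin: on the table, mid-front; x points into the bay, y to the left seen from the robot, z up. Inside: x 16 to 196, y -130 to 130; a steel spray bar tops the back wall (to z 137). Shut doors' outer faces: plane x = 0. Upright hinge axes at x 0: y -130 (rebated), y +130 (flanged)
- mat_centre (a point): middle of the top face of the black rubber mat on the bay's floor, 130 mm (bay x) by 180 mm (bay y), 106 mm in from the front, top 24 mm above the table; axes as the bay's
- rebated_door (a joint): angle of the right-hand door (bay -y), rad: 0 shut, 1.57 straight out from the front, 1.75 at most. Pale blue leaf 16 mm thick, z 23 to 124 mm, 128 mm from hinge axis to free edge, whose last 20 mm is a dark lip 8 mm thick on the inner side. Hinge axis in its outer face (away from the other door when open). Push it shut on that face or by its tab: 0.1 N m, stays where left
- flanged_door (a joint): angle of the left-hand door (bay +y), rad: 0 shut, 1.57 straight out, 1.75 at most. Mirror of the other (thickness, heights, hinge axis in the outer face, stiffness), 128 mm long, but a yellow flange 6 mm thick carries on in the plane of its outer face to 148 mm from the hinge axis. Shut last it covers the dark lip; shut first it stops the rebated door about 0.13 rad short
- rebated_tab (a point): centre of the black tab on top of the rebated door, 90 mm from the hinge axis, 8 mm in from the outer face; tab 30 mm along the leaf, 10 mm thick, from 124 to 152 mm above the table; z up, y along the leaf away from the hinge, x towards the leaf's inner side
- flanged_tab (a point): centre of the orange tab on top of the flanged door, same size and place, 90 mm from its hinge axis; z up, y along the leaf towards the hinge, x towards the leaf's inner side
- red_block_centre (a point): centre of the loose sawn block of dark red rock with two paler bands, 110 mm (its x) by 50 mm (y) by 48 mm high (z), about 0.7 kg (0.56 to 0.84), lying flat on the table; all its faces are flat. It may lie at any of four places: left or right of the bay, near or far
- grey_block_centre (a point): centre of the grey sawn block with paler bands, same size as the red one: leave it alone
- rough_rock_a: rough grey rock, 105 x 75 x 60 mm high, origin under its centre: leave it alone
- rough_rock_b: rough tan rock, 110 x 70 x 52 mm high, origin under its centre: leave it alone
- hammer: hammer lying on the table to the left: leave it alone
- scrub_brush: brush lying on the table to the right: leave it alone
- squeeze_bottle: white bottle with a red cap, 60 mm across, 150 mm high, far left: leave it alone
- tin_mug: blue mug, 76 mm across, 80 mm high, far right: leave it alone
Things that resemble listed ones, but are neither listed nor needed, are in the scene too. What is meant by the part that bears red_block_centre is not blue, and is the smaller of those in its own colour.

How it is judged (in metres and radians):
On the way, in this order (a step that is already met when the one before it is completed fails the run):
1. the red block lies on the mat in the bay, let go (x of red_block_centre in the frame of bay between 0.041 and 0.171 m and y of red_block_centre in the frame of bay between -0.09 and 0.09 m and z of red_block_centre in the frame of bay between 0.04 and 0.056 m and angle between red_block_centre's own x axis and vertical above 1.4 rad and contact force between the fingers and red_block below 0.3 N), for 0.2 s.
2. the rebated door is shut (within 0.04 rad) while the flanged door still stands open by more than 0.2 rad (value of joint rebated_door below 0.04 rad and value of joint flanged_door above 0.2 rad), for 0.2 s.
At the end, for the whole second after the job is handed in: The red block lies still on its long side, let go, with its centre over the mat (16 to 32 mm above it, long axis within 10 degrees of level), and both doors are shut to within 0.04 rad (5 mm at their free edges), the flange lapping the rebate (all of step 1 and value of joint each of rebated_door, flanged_door below 0.04 rad and linear speed of red_block below 0.02 m/s); the robot touches nothing.
It fails at once if another stone or tool is moved by more than 30 mm (distance of any of grey_block_centre, rough_rock_a, rough_rock_b, hammer, scrub_brush, squeeze_bottle, tin_mug from where it was at the start of the episode above 0.03 m).
It fails at once if a door is slammed (still closing faster than 2.5 rad/s in its last 0.2 rad) ((value of joint rebated_door below 0.2 rad and velocity of joint rebated_door below -2.5 rad/s) or (value of joint flanged_door below 0.2 rad and velocity of joint flanged_door below -2.5 rad/s)).
It fails at once if the red block is dropped (falls free at more than 0.7 m/s, some 25 mm) (contact force between the fingers and red_block below 0.3 N and linear speed of red_block above 0.7 m/s).
It also fails if it takes over 67 s, if anything falls off the work surface, if the arm or the gripper's body presses on something with over 40 N, if the wrist force passes 120 N, or if a joint passes its speed limit or range.

### The arm

A 6-joint arm with a two-finger parallel gripper is mounted at the origin on the work surface. World frame = base frame: x ahead of the robot, y to its left, z up, the work surface at z = 0. Lengths are in mm, angles in rad, forces in N, time in s.
With the tool pointing down it reaches from about 400 to 925 mm from the base axis. Payload 12.5 kg.
Tool frame: the origin (TCP) lies at the very end of the fingers, on their centre line; the grasp point (between the pads) lies 19 mm behind it; z points along the fingers, y is the line along which they close (so a half turn about z gives the same grasp; the last joint's range is limited). The gripper opens to 95 mm and grips with 3 to 60 N. Pads are 20 mm wide; open, the fingers measure 119 mm over their backs; the gripper's body (75 mm by 180 mm) begins 59 mm behind the grasp point.
Start: joints at [1.175, 0.491, 1.559, -0, 1.092, -0.106], TCP at [178.583, 598.961, 214.661] pointing down, gripper open.
Joint ranges: [-3.1, 3.1], [-0.84, 2.19], [0.05, 2.79], [-1.13, 4.28], [0.06, 2.93], [-2.69, 2.69]. Speed limits (rad/s): [2.22, 2.22, 2.79, 3.14, 3.14, 3.14].

### API

Orientations are given as [roll, pitch, yaw] about the fixed x, y, z axes, in that order (R = Rz(yaw) Ry(pitch) Rx(roll)).
In Python, from cell import state, imaging, env, spot_in, mark_of gives the robot as it stands. The module is installed in compiled form; this text tells all that it offers.
- The arm moves only by the tool step_arm, never from a script. Its argument "increments" is a list of rows, each an object with "slide": the shift along the tool's x, y, z in m, a list of three; "roll": the turn about the tool's z in rad. A call has 1 to 5 rows; each row is the pose to reach, as a shift and turn from the pose commanded when the call began, along the tool's axes at that moment; what a row does not reach only later rows make up. A row lasts 1/8 s, in which the tool goes at most 62.5 mm and 10.7 degrees, less where a joint would pass 70% of its speed; a pose out of reach is approached as far as the arm can. A call with a gripper value outside its range is refused whole. "fingers" is the opening, from 0 (shut) to 1 (fully open), set as the call begins (left out, the last holds). The fingers move at their own pace and stop on an object; the grip force is fixed at half the most. Time passes only in rows, so rows that repeat a pose let the fingers close. It gives the time, the measured TCP pose, the force, the opening and the grip force at its end, in the units of the state.
- state(): the state, without advancing time (a new reading comes with each control period).
- imaging.read_camera(name): name is "side" or "top"; returns a dict with "color" (400x640x3 uint8, red, green, blue), "z_map" (400x640 float32, mm along the optical axis (not along the pixel's ray), 0 where there is no reading), "intrinsics" (3x3 intrinsics, pixels), "camera_from_world" (4x4, takes a point from world to camera coordinates). Camera axes: x right, y up, looking along -z (the intrinsics and any distortion apply to the point x, -y, -z); pixel columns grow to the right and rows downward; lengths in mm; the calibration is good to about 2 mm. A picture is of the moment at which its call begins.
- env.job_done(): hands the job in; it is judged then, once.
Trained networks look in the newest picture that a camera, given by its name, has taken for a name from the list of things; names that differ only in an ending like _2 or _b are one class to them, and where a whole thing is asked for, a point or a joint stands for the part that bears it (a point fixed in the world has none). Each returns a list of dicts, best first, with "confidence" (0 to 1); they miss things now and then, are a little off and sometimes report something else, mostly with a low value. They report only what shows in the picture. A call takes as long as a camera call. They do not tell look-alikes from the thing itself.
- spot_in(camera, target): "bbox" ([left, top, right, bottom] in pixels, round what is visible of it).
- mark_of(camera, target): "uv" ([column, row] in pixels: a listed point, or the origin of a listed thing).
The state is a dict: "t": time; "joints": joint angles; "qvel": joint speeds; "tau": joint torques, N m; "eef_pos": TCP position; "tcp_rot": TCP orientation; "ft_force": force on the tool from outside, world axes, zero at the start; "moment": the same for the moment, N m; "opening": opening from 0.0 (shut) to 1.0 (fully open); "grip_force": force on a finger pad.
Only numpy, scipy, OpenCV 4.12 (cv2) and the standard library are available. Lean on these libraries where they do the work, as an engineer would, in place of code of your own. Each camera call takes 0.05 s, during which the arm holds its last target. There are 200 camera calls.

## Working session

There is one attempt and no reset: what is moved stays moved. The work goes in short steps, Python scripts to look and compute and a tool call to move; the robot and the scene stay as the last step left them, time stands still between calls to the robot, and variables do not carry over. Pictures are saved under pics/ and viewed, at most 10 in all, crops included, and the job is handed in when it is done.

Besides the shell and the picture viewer there is one more tool, called after "Request:" as name(argument=value, ...) on one line, values as JSON. step_arm: Moves the arm, as the interface text tells. Its arguments: {"type":"object","properties":{"increments":{"type":"array"},"fingers":{"type":"number"}},"required":["increments"]}

```bash
mkdir -p pics
cat > h.py <<'E'
import numpy as np, cv2
from cell import state, imaging, env, spot_in, mark_of
def cam(n): return imaging.read_camera(n)
def px2w(c,u,v,z=None):
    """world point; from depth or on plane z"""
    K=c['intrinsics'];T=np.linalg.inv(c['camera_from_world'])
    r=np.linalg.inv(K)@np.array([u,v,1.]); d=np.array([r[0],-r[1],-1.])
    if z is None:
        Z=c['z_map'][int(round(v)),int(round(u))]; return (T@np.r_[d*Z,1])[:3]
    o=T[:3,3]; w=T[:3,:3]@d; return o+w*(z-o[2])/w[2]
def cloud(c):
    K=c['intrinsics'];T=np.linalg.inv(c['camera_from_world'])
    v,u=np.mgrid[:400,:640]; Z=c['z_map']
    x=(u-K[0,2])/K[0,0]*Z; y=-(v-K[1,2])/K[1,1]*Z
    return np.stack([x,y,-Z,np.ones_like(Z)],-1)@T.T
def w2px(c,p):
    q=(c['camera_from_world']@np.r_[p,1])[:3]; q=c['intrinsics']@np.array([q[0],-q[1],-q[2]]); return q[:2]/q[2]
E
python3 - <<'E'
from h import *
s=state();print(s)
for n in ['top','side']:
    c=cam(n);cv2.imwrite(f'pics/{n}0.png',c['color'][:,:,::-1])
    print(n,c['intrinsics'].tolist(),np.linalg.inv(c['camera_from_world']).round(2).tolist())
    for t in ['red_block_centre','grey_block_centre','bay','mat_centre','rebated_tab','flanged_tab']:
        print(t,[(np.round(m['uv'],1).tolist(),round(m['confidence'],2),px2w(c,*m['uv']).round(0).tolist()) for m in mark_of(n,t)[:4]])
E
```

```text
{'t': 0.0, 'joints': array([ 1.17541067e+00,  4.91528702e-01,  1.55948028e+00,  1.24237392e-06,
        1.09165746e+00, -1.05600223e-01]), 'qvel': array([-4.41005042e-04, -1.53459010e-03, -1.08737853e-03, -3.35483610e-04,
        6.89745898e-05, -2.56675762e-03]), 'tau': array([ 2.63574839e-03, -6.12655163e+01, -2.58179337e+01,  6.93340902e-02,
        4.82599635e-02, -9.61298156e-05]), 'eef_pos': array([178.47350236, 598.71679954, 214.07029279]), 'tcp_rot': array([-3.14052496e+00, -1.14277148e-04,  2.85180658e+00]), 'ft_force': array([-0.16112271, -0.35367577,  0.6329952 ]), 'moment': array([-0.00108641,  0.00822446, -0.04964848]), 'grip_force': 0.0, 'opening': 1.0011618743523925}
top [[461.132726289103, 0.0, 315.8680766995662], [0.0, 461.132726289103, 205.9178952211406], [0.0, 0.0, 1.0]] [[0.01, 0.99, -0.16, 197.07], [-1.0, 0.01, -0.0, -17.55], [-0.0, 0.16, 0.99, 1538.87], [0.0, 0.0, 0.0, 1.0]]
red_block_centre [([378.2, 260.3], 0.9, [267.0, -214.0, 72.0]), ([402.7, 210.8], 0.83, [430.0, -301.0, 43.0]), ([434.7, 275.0], 0.58, [222.0, -396.0, 50.0]), ([211.6, 213.7], 0.33, [414.0, 3
[... 381 characters left out ...]
0.0, 311.45742482270725], [0.0, 398.8569227980139, 195.73780404657114], [0.0, 0.0, 1.0]] [[0.87, 0.32, -0.38, -87.8], [-0.5, 0.59, -0.64, -893.45], [0.01, 0.74, 0.67, 1044.9], [0.0, 0.0, 0.0, 1.0]]
red_block_centre [([310.1, 329.7], 0.86, [198.0, -411.0, 49.0]), ([301.2, 272.1], 0.81, [262.0, -244.0, 70.0]), ([359.7, 278.0], 0.65, [416.0, -334.0, 45.0])]
grey_block_centre [([399.0, 251.6], 0.67, [585.0, -312.0, 48.0])]
bay [([339.0, 216.2], 0.62, [458.0, -143.0, 124.0])]
mat_centre [([362.3, 201.0], 0.83, [640.0, -33.0, 22.0])]
rebated_tab [([331.0, 215.3], 0.86, [426.0, -143.0, 143.0]), ([386.2, 329.1], 0.35, [394.0, -500.0, 19.0])]
flanged_tab [([310.7, 179.0], 0.66, [464.0, 57.0, 134.0])]
```

Run:
```python
import cv2
a=cv2.imread('pics/top0.png')[90:340,150:490]; cv2.imwrite('pics/t1.png',cv2.resize(a,None,fx=2.3,fy=2.3,interpolation=cv2.INTER_CUBIC))
```

```text
(no output)
```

View pics/t1.png

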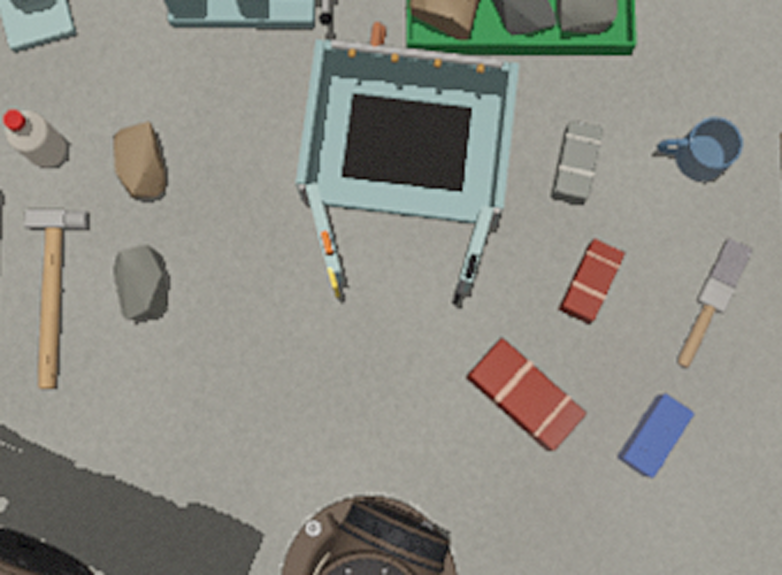

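View pics/side0.png

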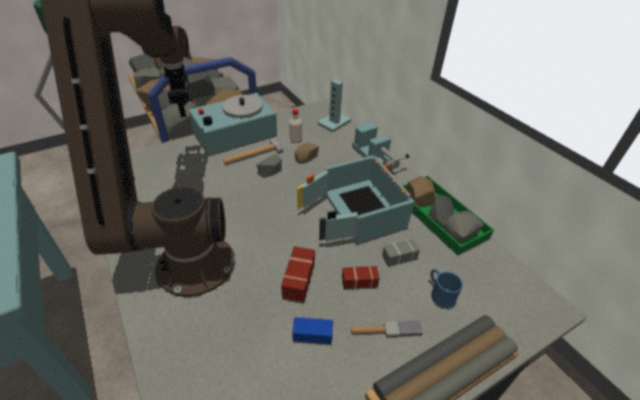

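The top view crop shows the small two-banded red block at about (593,280), which is (408,212) in the full picture. The larger red one and the blue one are look-alikes. The bay is yawed slightly, with both doors standing open. Next I'll measure the block, bay and doors.

```bash
cat >> h.py <<'E'
def rect(P): 
    (c,s,a)=cv2.minAreaRect(P[:,:2].astype(np.float32).reshape(-1,1,2)); return np.round(c,1),np.round(s,1),round(a,1)
def blk(c,n=None):
    W=cloud(c);im=c['color'].astype(int)
    red=(im[...,0]>1.7*im[...,1])&(im[...,0]>60)
    return W,im,red
E
python3 - <<'E'
from h import *
for n in ['top','side']:
    c=cam(n);W,im,red=blk(c)
    m=red.astype(np.uint8); k,l,st,ce=cv2.connectedComponentsWithStats(cv2.morphologyEx(m,cv2.MORPH_CLOSE,np.ones((5,5))))
    for i in range(1,k):
        if st[i,4]<100: continue
        P=W[(l==i)]; ztop=np.percentile(P[:,2],80); P=P[abs(P[:,2]-ztop)<8]
        print(n,ce[i].round(),ztop.round(1),rect(P))
    R=(W[...,0]>380)&(W[...,0]<820)&(abs(W[...,1]+30)<230)
    P=W[R&(W[...,2]>116)&(W[...,2]<133)]; print('bay tops',rect(P),len(P))
    blackm=R&(im.sum(-1)<110)&(W[...,2]<35)&(W[...,2]>10)&(W[...,0]>550)
    P=W[blackm];print('mat',rect(P),P[:,:3].mean(0).round(1),len(P))
    for nm in ('tab_or','tab_bk'):
        if nm=='tab_or': q=R&(im[...,0]>150)&(im[...,1]<130)&(im[...,2]<90)&(W[...,2]>110)&(W[...,0]<560)
        else: q=R&(im.sum(-1)<140)&(W[...,2]>125)&(W[...,0]<560)
        P=W[q]; print(nm,len(P),P[:,:3].mean(0).round(1) if len(P) else '')
    # door leaf tops
    for nm,q in (('L',W[...,1]>-30),('R',W[...,1]<-30)):
        P=W[R&q&(W[...,2]>112)&(W[...,2]<132)&(W[...,0]<515)&(W[...,0]>390)]
        if len(P)>10: print('door',nm,len(P),P[:,:3].mean(0).round(1),cv2.fitLine(P[:,:2].astype(np.float32),2,0,.01,.01).ravel().round(3))
np.save('/tmp/x.npy',0)
E
```

```text
top [393.  42.] -464.1 (array([1279.1, -398.5]), array([495.6, 186.7]), 88.9)
top [407. 212.] 51.1 (array([ 428.6, -315.4]), array([ 49.7, 107.6]), 64.3)
top [376. 260.] 71.8 (array([ 266.5, -214.5]), array([150.3,  70. ]), 48.1)
bay tops (array([583.9, -42.9]), array([286.5, 375.9]), 83.3) 1057
mat (array([679.6, -55.5]), array([175.9, 217.7]), 83.7) [641.7 -54.   24.6] 173
tab_or 8 [459.   55.8 146.7]
tab_bk 22 [ 428.8 -133.4  150.8]
door L 127 [464.6  61.4 125. ] [9.70000e-01 2.43000e-01 4.64609e+02 6.13520e+01]
door R 164 [ 466.3 -142.7  124.5] [ 9.44000e-01 -3.30000e-01  4.66334e+02 -1.42682e+02]
side [298. 272.] 70.2 (array([ 264.8, -222.5]), array([153.3,  69.1]), 47.7)
side [360. 276.] 48.7 (array([ 426.8, -320.9]), array([ 49.5, 107.1]), 65.2)
bay tops (array([583. , -46.7]), array([293.3, 375. ]), 84.5) 955
mat (array([ 682.7, -116.5]), array([148. , 342.4]), 24.7) [657.1 -55.9  23.7] 710
tab_or 13 [460.1  55.9 152.2]
tab_bk 47 [ 430.4 -139.1  141.3]
door L 136 [459.6  54.5 121.2] [9.73000e-01 2.31000e-01 4.59627e+02 5.45290e+01]
door R 224 [ 460.8 -148.1  121.3] [ 9.45000e-01 -3.28000e-01  4.60791e+02 -1.48119e+02]
```

Run:
```python
from h import *
from scipy.optimize import least_squares
c=cam('top')
f=lambda x,y:(x/2.3+150-.3,y/2.3+90-.3)
for p in [(353,94),(471,108),(462,190),(343,177),(407,142)]: print('mat',px2w(c,*f(*p),z=24).round(1))
for p in [(298,187),(503,211),(316,41),(518,64)]: print('outer corners z125',px2w(c,*f(*p),z=125).round(1))
for p in [(325,243),(471,265)]: print('tabs z150',px2w(c,*f(*p),z=150).round(1))
# fit bay: height-thresholded wall-top points vs cost: side walls
W=cloud(c)[...,:3]
for n in ['top','side']:
  W=cloud(cam(n))[...,:3] 
  P=W[(W[...,2]>116)&(W[...,2]<131)&(W[...,0]>560)&(W[...,0]<735)&(abs(W[...,1]+45)<190)]
  L=P[P[:,1]>30];R=P[P[:,1]<-110]
  for q in (L,R): 
    v=cv2.fitLine(q[:,:2].astype(np.float32),cv2.DIST_HUBER,0,.01,.01).ravel(); print(n,len(q),'yaw',np.degrees(np.arctan(v[1]/v[0])).round(2),'y at x=640',(v[3]+(640-v[2])*v[1]/v[0]).round(1))
  Q=W[(W[...,2]>115)&(W[...,0]>690)&(W[...,0]<790)&(abs(W[...,1]+45)<110)&(W[...,2]<160)]
  print('bar',len(Q),Q.mean(0).round(1),np.percentile(Q[:,2],[10,50,90]).round(),np.percentile(Q@np.array([.994,-.108,0]),[2,50,98]).round(1))
```

```text
mat [708.8  29.4  24. ]
mat [ 688.1 -146.    24. ]
mat [ 563.1 -131.9   24. ]
mat [581.7  42.7  24. ]
mat [635.4 -51.1  24. ]
outer corners z125 [541.7 100.1 125. ]
outer corners z125 [ 509.7 -179.9  125. ]
outer corners z125 [751.7  78.9 125. ]
outer corners z125 [ 719.6 -203.6  125. ]
tabs z150 [459.2  60.6 150. ]
tabs z150 [ 430.6 -133.7  150. ]
top 212 yaw -7.03 y at x=640 87.6
top 236 yaw -3.8 y at x=640 -185.8
bar 437 [734.  -41.9 132.7] [120. 135. 140.] [721.4 731.9 766.5]
side 163 yaw -6.31 y at x=640 82.4
side 255 yaw -1.48 y at x=640 -189.7
bar 296 [732.9 -45.9 130.3] [119. 133. 138.] [719.8 730.7 766.8]
```

Request:
step_arm(increments=[{"slide": [0,0,-0.03],"roll": 0}])

```text
t: 1.08
eef_pos: [178.3, 598.2, 243.1]
tcp_rot: [-3.138, -0.0, 2.852]
ft_force: [1.1, 0.7, 0.4]
opening: 0.999
grip_force: 0.0
```

Request:
step_arm(increments=[{"slide": [-0.294,-0.11,0]},{"slide": [-0.294,-0.11,0]},{"slide": [-0.294,-0.11,0]},{"slide": [-0.294,-0.11,0]},{"slide": [-0.294,-0.11,0]}])

```text
invalid input at $.increments[0]: expected keys slide, roll
```

Request:
step_arm(increments=[{"slide": [-0.169,-0.252,0]},{"slide": [-0.169,-0.252,0]},{"slide": [-0.169,-0.252,0]},{"slide": [-0.169,-0.252,0]},{"slide": [-0.169,-0.252,0]}])

```text
invalid input at $.increments[0]: expected keys slide, roll
```

Request:
step_arm(increments=[{"slide": [-0.114,-0.279,0]},{"slide": [-0.114,-0.279,0]},{"slide": [-0.114,-0.279,0]},{"slide": [-0.114,-0.279,0]},{"slide": [-0.114,-0.279,0]}])

```text
invalid input at $.increments[0]: expected keys slide, roll
```

Request:
step_arm(increments=[{"slide": [-0.294,-0.11,0],"roll": 0},{"slide": [-0.294,-0.11,0],"roll": 0},{"slide": [-0.294,-0.11,0],"roll": 0},{"slide": [-0.294,-0.11,0],"roll": 0},{"slide": [-0.294,-0.11,0],"roll": 0}])

```text
t: 1.7
eef_pos: [429.2, 409.0, 244.8]
tcp_rot: [3.141, 0.0, 2.852]
ft_force: [0.2, 1.1, -0.0]
opening: 0.998
grip_force: 0.0
```

Request:
step_arm(increments=[{"slide": [-0.169,-0.252,0],"roll": 0},{"slide": [-0.169,-0.252,0],"roll": 0},{"slide": [-0.169,-0.252,0],"roll": 0},{"slide": [-0.169,-0.252,0],"roll": 0},{"slide": [-0.169,-0.252,0],"roll": 0}])

```text
t: 2.33
eef_pos: [518.1, 118.4, 244.9]
tcp_rot: [3.141, 0.001, 2.851]
ft_force: [-0.0, -0.3, 0.3]
opening: 1.0
grip_force: 0.0
```

Request:
step_arm(increments=[{"slide": [-0.114,-0.279,0],"roll": 0},{"slide": [-0.114,-0.279,0],"roll": 0},{"slide": [-0.114,-0.279,0],"roll": 0},{"slide": [-0.114,-0.279,0],"roll": 0},{"slide": [-0.114,-0.279,0],"roll": 0}])

```text
t: 2.95
eef_pos: [547.1, -181.8, 244.7]
tcp_rot: [3.142, 0.0, 2.851]
ft_force: [-0.3, 0.3, 0.4]
opening: 0.999
grip_force: 0.0
```

Request:
step_arm(increments=[{"slide": [0.075,-0.164,0.095],"roll": 0.155},{"slide": [0.075,-0.164,0.095],"roll": 0.155},{"slide": [0.075,-0.164,0.095],"roll": 0.155},{"slide": [0.075,-0.164,0.095],"roll": 0.155},{"slide": [0.075,-0.164,0.095],"roll": 0.155}])

```text
t: 3.58
eef_pos: [428.4, -315.5, 149.5]
tcp_rot: [3.141, -0.0, 2.695]
ft_force: [0.1, -0.8, -0.2]
opening: 1.004
grip_force: 0.0
```

```bash
python3 - <<'E'
from h import *
s=state();print(s['eef_pos'].round(1),s['tcp_rot'].round(3),s['joints'].round(2))
for n in ['top','side']:
    c=cam(n)
    a=c['color'][190:350,240:440] if n=='side' else c['color'][130:290,330:490]
    cv2.imwrite(f'pics/a_{n}.png',cv2.resize(a[:,:,::-1],(0,0),fx=3,fy=3))
    print(n,'tcp px',w2px(c,s['eef_pos']),'block centre px',w2px(c,[428,-318,48]))
E
python3 -c "
import cv2,numpy as np
a=cv2.imread('pics/a_top.png');b=cv2.imread('pics/a_side.png')
h=480;cv2.imwrite('pics/ab.png',cv2.resize(np.hstack([a[:,:],b]),(800,355)))"
```

```text
[ 428.4 -315.5  149.5] [ 3.141 -0.     2.695] [-0.76  0.44  1.86  0.    0.84 -1.88]
top tcp px [414.02471787 206.00599107] block centre px [408.29141244 211.17788455]
side tcp px [362.98257001 250.12916803] block centre px [360.08098673 272.16151918]
```

View pics/ab.png

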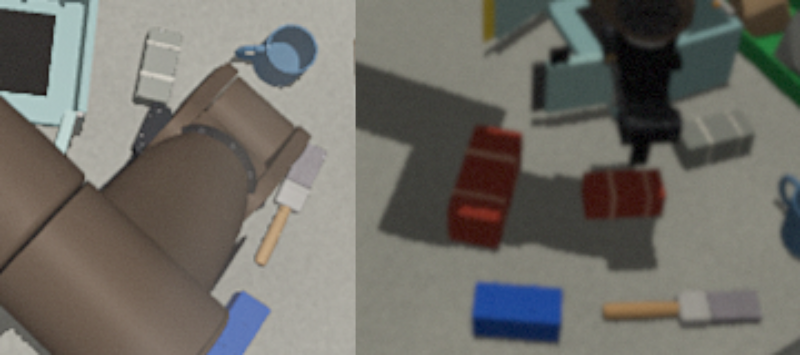

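The side view shows the fingers straddling the small red block from above, around (640,155) in the composite. I'll descend.

Request:
step_arm(increments=[{"slide": [-0.001,-0.002,0.04],"roll": 0},{"slide": [-0.001,-0.002,0.08],"roll": 0},{"slide": [-0.001,-0.002,0.11],"roll": 0},{"slide": [-0.001,-0.002,0.131],"roll": 0},{"slide": [-0.001,-0.002,0.131],"roll": 0}])

```text
t: 4.3
eef_pos: [429.4, -316.1, 18.2]
tcp_rot: [3.141, -0.001, 2.699]
ft_force: [0.4, -0.7, 0.0]
opening: 0.995
grip_force: 0.0
```

Request:
step_arm(increments=[{"slide": [0,0,0],"roll": 0},{"slide": [0,0,0],"roll": 0},{"slide": [0,0,0],"roll": 0},{"slide": [0,0,0],"roll": 0},{"slide": [0,0,0],"roll": 0}], fingers=0)

```text
t: 4.92
eef_pos: [428.5, -317.4, 18.7]
tcp_rot: [3.142, 0.0, 2.697]
ft_force: [0.7, 0.1, 0.2]
opening: 0.533
grip_force: 0.0
```

Request:
step_arm(increments=[{"slide": [0,0,0],"roll": 0},{"slide": [0,0,0],"roll": 0},{"slide": [0,0,0],"roll": 0}])

```text
t: 5.3
eef_pos: [428.6, -317.4, 18.7]
tcp_rot: [-3.142, 0.0, 2.697]
ft_force: [-1.6, -0.3, 4.1]
opening: 0.525
grip_force: 30.0
```

Request:
step_arm(increments=[{"slide": [0,0,-0.01],"roll": 0},{"slide": [0,0,-0.03],"roll": 0},{"slide": [0,0,-0.06],"roll": 0},{"slide": [0,0,-0.1],"roll": 0},{"slide": [0,0,-0.14],"roll": 0}])

```text
t: 5.92
eef_pos: [428.0, -316.7, 159.5]
tcp_rot: [3.141, -0.002, 2.697]
ft_force: [0.4, -1.1, -7.8]
opening: 0.522
grip_force: 30.0
```

Request:
step_arm(increments=[{"slide": [0,0,-0.03],"roll": 0},{"slide": [0,0,-0.05],"roll": 0},{"slide": [0,0,-0.05],"roll": 0}])

```text
t: 6.3
eef_pos: [428.5, -317.2, 209.5]
tcp_rot: [-3.141, 0.001, 2.697]
ft_force: [0.1, 0.2, -8.0]
opening: 0.522
grip_force: 30.0
```

Request:
step_arm(increments=[{"slide": [-0.006,0.026,0],"roll": -0.03},{"slide": [-0.015,0.066,0],"roll": -0.07},{"slide": [-0.024,0.11,0],"roll": -0.11},{"slide": [-0.034,0.154,0],"roll": -0.15},{"slide": [-0.044,0.198,0],"roll": -0.19}])

```text
t: 6.92
eef_pos: [553.5, -155.9, 206.9]
tcp_rot: [3.141, -0.003, 2.888]
ft_force: [-0.1, 0.2, -8.7]
opening: 0.523
grip_force: 30.0
```

Run:
```python
from h import *
s=state();p=s['eef_pos'];y=s['tcp_rot'][2];d=np.array([635,-52])-p[:2]
print(p,y,'slide mm',d[0]*np.cos(y)+d[1]*np.sin(y),d[0]*np.sin(y)-d[1]*np.cos(y),'roll',y-3.03)
```

```text
[ 553.51765217 -155.94889138  206.92649233] 2.8880965045392966 slide mm -52.80896519733607 121.0617950552309 roll -0.14190349546070324
```

Request:
step_arm(increments=[{"slide": [-0.018,0.041,0],"roll": -0.05},{"slide": [-0.034,0.078,0],"roll": -0.1},{"slide": [-0.046,0.106,0],"roll": -0.14},{"slide": [-0.053,0.121,0],"roll": -0.142},{"slide": [-0.053,0.121,0],"roll": -0.142}])

```text
t: 7.55
eef_pos: [635.0, -53.1, 207.2]
tcp_rot: [3.141, -0.002, 3.029]
ft_force: [-1.0, -0.5, -7.7]
opening: 0.524
grip_force: 30.0
```

Run:
```python
from h import *
s=state();print(s['eef_pos'].round(1),s['tcp_rot'].round(3))
c=cam('side');cv2.imwrite('pics/b.png',cv2.resize(c['color'][120:280,260:460,::-1],(0,0),fx=4,fy=3.75)); 
W,im,red=blk(c)
P=W[red&(W[...,2]>150)&(W[...,2]<260)&(W[...,0]<800)&(W[...,0]>500)];print(len(P),P[:,:3].mean(0),np.percentile(P,[5,95],axis=0))
```

```text
[635.  -53.1 207.2] [ 3.141e+00 -2.000e-03  3.029e+00]
161 [616.13307384 -52.13518365 222.36665774] [[580.64274977 -84.22182782 196.47911812   1.        ]
 [679.39551293 -33.85648609 238.49876633   1.        ]]
```

View pics/b.png

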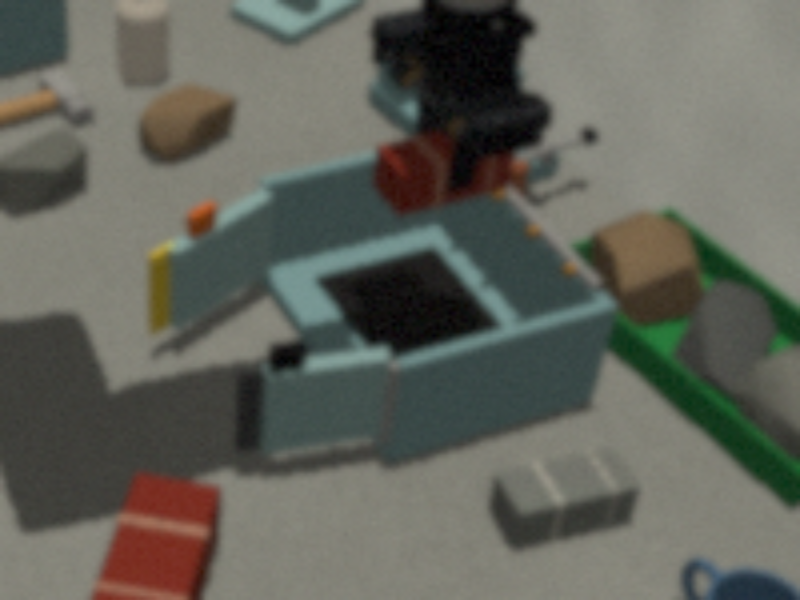

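The block is held level above the mat (about (450,170) in the crop). I'll lower it.

Request:
step_arm(increments=[{"slide": [0,0,0.03],"roll": 0},{"slide": [0,0,0.07],"roll": 0},{"slide": [0,0,0.11],"roll": 0},{"slide": [0,0,0.14],"roll": 0},{"slide": [0,0,0.152],"roll": 0}])

```text
t: 8.22
eef_pos: [634.0, -54.7, 54.9]
tcp_rot: [3.141, -0.003, 3.027]
ft_force: [-0.7, 0.9, -8.1]
opening: 0.52
grip_force: 30.0
```

Request:
step_arm(increments=[{"slide": [0,0,0.004],"roll": 0},{"slide": [0,0,0.008],"roll": 0},{"slide": [0,0,0.011],"roll": 0},{"slide": [0,0,0.013],"roll": 0},{"slide": [0,0,0.013],"roll": 0}])

```text
t: 8.85
eef_pos: [635.3, -53.7, 43.7]
tcp_rot: [3.142, 0.0, 3.029]
ft_force: [-0.1, 0.5, -7.0]
opening: 0.525
grip_force: 30.0
```

Request:
step_arm(increments=[{"slide": [0,0,0.001],"roll": 0},{"slide": [0,0,0.002],"roll": 0},{"slide": [0,0,0.002],"roll": 0}])

```text
t: 9.22
eef_pos: [635.4, -53.7, 42.7]
tcp_rot: [3.142, 0.001, 3.029]
ft_force: [-4.5, 0.8, 4.8]
opening: 0.522
grip_force: 30.0
```

Seated, with upward force on the tool. I'll release.

Request:
step_arm(increments=[{"slide": [0,0,0],"roll": 0},{"slide": [0,0,0],"roll": 0},{"slide": [0,0,0],"roll": 0},{"slide": [0,0,0],"roll": 0},{"slide": [0,0,0],"roll": 0}], fingers=0.85)

```text
t: 9.85
eef_pos: [635.3, -53.8, 41.6]
tcp_rot: [3.142, 0.0, 3.029]
ft_force: [-0.7, -0.0, 0.8]
opening: 0.848
grip_force: 0.0
```

Request:
step_arm(increments=[{"slide": [0,0,-0.03],"roll": 0},{"slide": [0,0,-0.07],"roll": 0},{"slide": [0,0,-0.12],"roll": 0},{"slide": [0,0,-0.17],"roll": 0},{"slide": [0,0,-0.2],"roll": 0}])

```text
t: 10.48
eef_pos: [635.6, -53.8, 244.4]
tcp_rot: [-3.141, 0.003, 3.029]
ft_force: [-0.5, -0.2, -0.3]
opening: 0.851
grip_force: 0.0
```

Request:
step_arm(increments=[{"slide": [0.208,-0.164,0],"roll": 0},{"slide": [0.208,-0.164,0],"roll": 0},{"slide": [0.208,-0.164,0],"roll": 0},{"slide": [0.208,-0.164,0],"roll": 0},{"slide": [0.208,-0.164,0],"roll": 0}], fingers=0)

```text
t: 11.1
eef_pos: [407.8, -194.4, 242.0]
tcp_rot: [-3.141, 0.0, 3.026]
ft_force: [1.5, -0.8, 0.5]
opening: 0.381
grip_force: 0.0
```

```bash
cat >> h.py <<'E'
O=np.array([528.5,-41]);ps=-.112
def bay(p): d=np.array(p[:2])-O; return np.array([d[0]*np.cos(ps)+d[1]*np.sin(ps),-d[0]*np.sin(ps)+d[1]*np.cos(ps)]).round(1)
E
python3 - <<'E'
from h import *
s=state();print(s['eef_pos'],bay(s['eef_pos']),s['opening'])
for n in ['top','side']:
  c=cam(n);W,im,red=blk(c)
  P=W[red&(W[...,2]>60)&(W[...,2]<85)&(W[...,0]>560)&(W[...,0]<730)&(abs(W[...,1]+50)<110)]
  if len(P)>20: r=rect(P);print(n,r,bay(r[0]),P[:,2].mean())
  for t in ['rebated_tab','flanged_tab']: print(t,[(m['confidence'],bay(px2w(c,*m['uv'],z=138))) for m in mark_of(n,t)[:1]])
  cv2.imwrite(f'pics/c_{n}.png',cv2.resize(c['color'][100:260,240:440,::-1],(0,0),fx=4,fy=3.75))
E
```

```text
[ 407.81096733 -194.36061281  241.96987222] [-102.8 -165.9] 0.38064194458820144
top (array([635.3, -52.4]), array([ 49.5, 108.1]), 83.2) [107.4   0.6] 72.55632627461293
rebated_tab []
flanged_tab [(0.69, array([-74.3,  90.3]))]
side (array([634.8, -58.1]), array([ 50.8, 107.6]), 85.9) [107.5  -5.1] 70.40068403231473
rebated_tab [(0.94, array([ -89.4, -116. ]))]
flanged_tab [(0.78, array([-65.9,  74. ]))]
```

View pics/c_side.png

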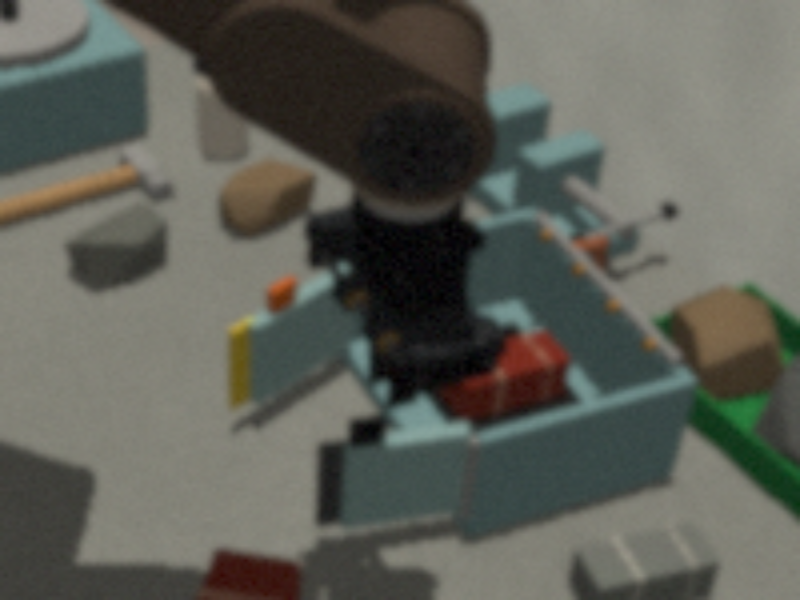

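The block lies on the mat at bay (107,0). Both doors are still open, so I'll descend outside the rebated door.

Request:
step_arm(increments=[{"slide": [0,0,0],"roll": 0},{"slide": [0,0,0.04],"roll": 0},{"slide": [0,0,0.08],"roll": 0},{"slide": [0,0,0.12],"roll": 0},{"slide": [0,0,0.147],"roll": 0}])

```text
t: 12.02
eef_pos: [410.2, -192.7, 92.9]
tcp_rot: [3.141, -0.001, 3.03]
ft_force: [1.1, -0.9, -0.2]
opening: 0.004
grip_force: 0.0
```

Request:
step_arm(increments=[{"slide": [-0.003,0.012,0],"roll": 0},{"slide": [-0.003,0.024,0],"roll": 0},{"slide": [-0.004,0.036,0],"roll": 0},{"slide": [-0.006,0.048,0],"roll": 0},{"slide": [-0.008,0.056,0],"roll": 0}])

```text
t: 12.65
eef_pos: [425.0, -137.9, 95.2]
tcp_rot: [-3.141, 0.001, 3.029]
ft_force: [-0.3, -1.7, 0.7]
opening: 0.002
grip_force: 0.9
```

Request:
step_arm(increments=[{"slide": [-0.002,0.008,0],"roll": 0},{"slide": [-0.004,0.016,0],"roll": 0},{"slide": [-0.008,0.025,0],"roll": 0},{"slide": [-0.013,0.033,0],"roll": 0},{"slide": [-0.019,0.041,0],"roll": 0}])

```text
t: 13.28
eef_pos: [448.2, -99.4, 94.5]
tcp_rot: [3.141, -0.0, 3.029]
ft_force: [-1.5, -1.9, 1.1]
opening: 0.006
grip_force: 0.8
```

Request:
step_arm(increments=[{"slide": [-0.008,0.006,0],"roll": 0},{"slide": [-0.015,0.011,0],"roll": 0},{"slide": [-0.023,0.016,0],"roll": 0},{"slide": [-0.032,0.021,0],"roll": 0},{"slide": [-0.039,0.024,0],"roll": 0}])

```text
t: 13.9
eef_pos: [490.0, -80.3, 94.6]
tcp_rot: [3.142, 0.0, 3.029]
ft_force: [-1.7, -0.8, 0.5]
opening: 0.006
grip_force: 0.7
```

Run:
```python
from h import *
s=state();print(s['eef_pos'],bay(s['eef_pos']),s['ft_force'])
for n in ['top','side']:
  c=cam(n)
  print([(m['confidence'],bay(px2w(c,*m['uv'],z=138))) for m in mark_of(n,'rebated_tab')[:2]])
```

```text
[490.01810604 -80.32614974  94.60452462] [-33.8 -43.4] [-1.68068554 -0.83406482  0.50362369]
[(0.71, array([  66.1, -228.6]))]
[(0.76, array([-13.4, -27.7])), (0.6, array([-202.6,  184.8]))]
```

Request:
step_arm(increments=[{"slide": [-0.004,0.002,0],"roll": 0},{"slide": [-0.008,0.004,0],"roll": 0},{"slide": [-0.012,0.005,0],"roll": 0},{"slide": [-0.016,0.005,0],"roll": 0},{"slide": [-0.019,0.005,0],"roll": 0}])

```text
t: 14.72
eef_pos: [509.0, -77.6, 94.6]
tcp_rot: [3.141, -0.0, 3.029]
ft_force: [-0.7, 1.2, -0.3]
opening: 0.005
grip_force: 0.6
```

Request:
step_arm(increments=[{"slide": [-0.002,0,0],"roll": 0},{"slide": [-0.004,0,0],"roll": 0},{"slide": [-0.005,0,0],"roll": 0}])

```text
t: 15.1
eef_pos: [513.8, -78.2, 94.6]
tcp_rot: [3.141, -0.0, 3.029]
ft_force: [-1.3, 0.3, 0.7]
opening: 0.003
grip_force: 0.5
```

Request:
step_arm(increments=[{"slide": [-0.001,0,0],"roll": 0},{"slide": [-0.002,0,0],"roll": 0},{"slide": [-0.002,0,0],"roll": 0}])

```text
t: 15.48
eef_pos: [514.5, -78.3, 94.6]
tcp_rot: [3.141, -0.003, 3.029]
ft_force: [-8.6, 0.6, 5.0]
opening: 0.005
grip_force: 3.9
```

Request:
step_arm(increments=[{"slide": [-0.001,0,0],"roll": 0},{"slide": [-0.002,0,0],"roll": 0},{"slide": [-0.002,0,0],"roll": 0}])

```text
t: 15.85
eef_pos: [514.5, -78.3, 94.5]
tcp_rot: [3.141, -0.007, 3.029]
ft_force: [-17.5, 0.4, 12.4]
opening: 0.004
grip_force: 8.8
```

Request:
step_arm(increments=[{"slide": [0.01,0,0],"roll": 0},{"slide": [0.04,0,0],"roll": 0},{"slide": [0.05,0,-0.05],"roll": 0},{"slide": [0.05,0,-0.1],"roll": 0},{"slide": [0.05,0,-0.14],"roll": 0}])

```text
t: 16.48
eef_pos: [468.2, -73.2, 236.8]
tcp_rot: [-3.141, 0.002, 3.029]
ft_force: [0.2, -0.6, -0.2]
opening: 0.003
grip_force: 0.0
```

Request:
step_arm(increments=[{"slide": [0.04,0.205,0],"roll": 0},{"slide": [0.04,0.205,0],"roll": 0},{"slide": [0.04,0.205,0],"roll": 0},{"slide": [0.04,0.205,0],"roll": 0},{"slide": [0.04,0.205,0],"roll": 0}])

```text
t: 17.1
eef_pos: [451.2, 136.3, 234.7]
tcp_rot: [3.141, 0.001, 3.032]
ft_force: [-0.0, -0.4, 0.3]
opening: 0.006
grip_force: 0.0
```

Run:
```python
from h import *
s=state();print(s['eef_pos'],bay(s['eef_pos']),s['tcp_rot'])
for n in ['top','side']:
  c=cam(n)
  for t in ['rebated_tab','flanged_tab']: print(t,[(m['confidence'],bay(px2w(c,*m['uv'],z=138))) for m in mark_of(n,t)[:1]])
  cv2.imwrite(f'pics/d_{n}.png',cv2.resize(c['color'][100:260,240:440,::-1],(0,0),fx=4,fy=3.75))
```

```text
[451.21797294 136.33861722 234.7220877 ] [-96.6 167.6] [3.14121545e+00 9.59351331e-04 3.03153035e+00]
rebated_tab [(0.92, array([  8.1, -33.7]))]
flanged_tab [(0.66, array([-173.3,  326.6]))]
rebated_tab [(0.97, array([  2. , -47.8]))]
flanged_tab [(0.92, array([-77.7,  80.6]))]
```

View pics/d_side.png

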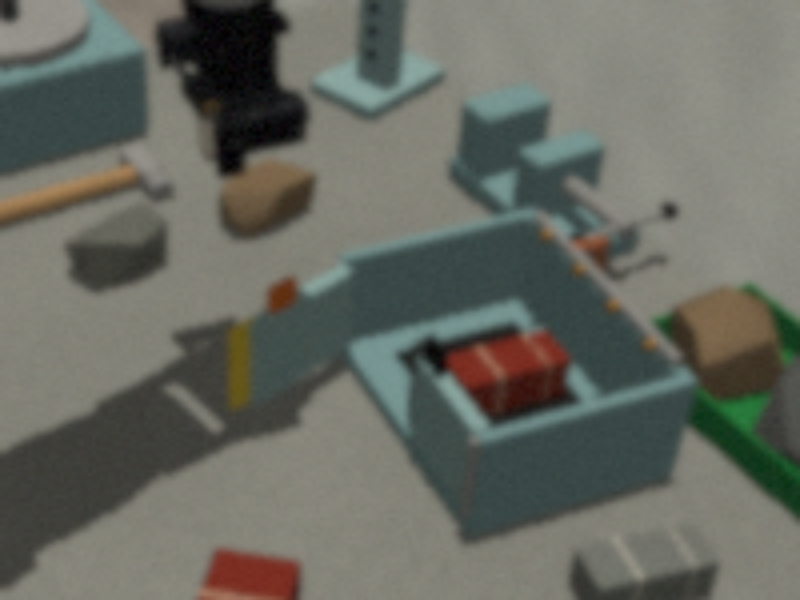

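The rebated door is shut, with its front flush at about (440,440). The flanged door is open with the fingers outside it. I'll push it shut.

Request:
step_arm(increments=[{"slide": [0,0,0.04],"roll": 0},{"slide": [0,0,0.08],"roll": 0},{"slide": [0,0,0.12],"roll": 0},{"slide": [0,0,0.14],"roll": 0},{"slide": [0,-0.01,0.14],"roll": 0}])

```text
t: 18.02
eef_pos: [449.8, 124.5, 93.6]
tcp_rot: [-3.141, -0.002, 3.029]
ft_force: [-0.3, -0.7, -0.1]
opening: 0.003
grip_force: 0.0
```

Request:
step_arm(increments=[{"slide": [0,-0.012,0],"roll": 0},{"slide": [0,-0.024,0],"roll": 0},{"slide": [0,-0.034,0],"roll": 0},{"slide": [-0.001,-0.042,0],"roll": 0},{"slide": [-0.003,-0.05,0],"roll": 0}])

```text
t: 18.65
eef_pos: [447.7, 74.7, 94.8]
tcp_rot: [3.141, 0.0, 3.029]
ft_force: [0.9, 1.8, 0.5]
opening: 0.005
grip_force: 0.7
```

Request:
step_arm(increments=[{"slide": [-0.002,-0.008,0],"roll": 0},{"slide": [-0.005,-0.016,0],"roll": 0},{"slide": [-0.008,-0.024,0],"roll": 0},{"slide": [-0.013,-0.032,0],"roll": 0},{"slide": [-0.019,-0.04,0],"roll": 0}])

```text
t: 19.27
eef_pos: [462.2, 32.7, 94.6]
tcp_rot: [3.141, -0.0, 3.029]
ft_force: [0.8, 1.8, -0.7]
opening: 0.006
grip_force: 0.7
```

Request:
step_arm(increments=[{"slide": [-0.008,-0.006,0],"roll": 0},{"slide": [-0.016,-0.012,0],"roll": 0},{"slide": [-0.024,-0.017,0],"roll": 0},{"slide": [-0.033,-0.021,0],"roll": 0},{"slide": [-0.041,-0.024,0],"roll": 0}])

```text
t: 19.9
eef_pos: [500.6, 4.6, 94.6]
tcp_rot: [3.142, -0.0, 3.029]
ft_force: [-1.3, 1.6, 1.1]
opening: 0.01
grip_force: 0.7
```

Request:
step_arm(increments=[{"slide": [-0.004,-0.002,0],"roll": 0},{"slide": [-0.008,-0.004,0],"roll": 0},{"slide": [-0.012,-0.005,0],"roll": 0},{"slide": [-0.016,-0.005,0],"roll": 0},{"slide": [-0.019,-0.005,0],"roll": 0}])

```text
t: 20.52
eef_pos: [518.5, -2.4, 94.6]
tcp_rot: [-3.142, -0.0, 3.029]
ft_force: [-1.2, -0.2, -0.2]
opening: 0.001
grip_force: 0.5
```

Run:
```python
from h import *
s=state();print(s['eef_pos'],bay(s['eef_pos']),s['ft_force'])
```

```text
[518.49477791  -2.36826137  94.60886955] [-14.3  37.3] [-1.24008201 -0.24806937 -0.19256562]
```

Request:
step_arm(increments=[{"slide": [-0.002,0,0],"roll": 0},{"slide": [-0.003,0,0],"roll": 0},{"slide": [-0.004,0,0],"roll": 0},{"slide": [-0.004,0,0],"roll": 0}])

```text
t: 21.02
eef_pos: [522.4, -2.7, 94.6]
tcp_rot: [3.141, 0.0, 3.029]
ft_force: [-0.2, 0.3, 0.8]
opening: 0.003
grip_force: 0.1
```

Request:
step_arm(increments=[{"slide": [-0.001,0,0],"roll": 0},{"slide": [-0.002,0,0],"roll": 0},{"slide": [-0.002,0,0],"roll": 0}])

```text
t: 21.4
eef_pos: [523.4, -2.8, 94.6]
tcp_rot: [3.141, -0.002, 3.029]
ft_force: [-6.4, -0.5, 4.0]
opening: 0.007
grip_force: 2.9
```

Request:
step_arm(increments=[{"slide": [-0.001,0,0],"roll": 0},{"slide": [-0.002,0,0],"roll": 0},{"slide": [-0.002,0,0],"roll": 0}])

```text
t: 21.78
eef_pos: [523.4, -2.8, 94.6]
tcp_rot: [3.142, -0.006, 3.029]
ft_force: [-15.2, 0.2, 11.3]
opening: 0.005
grip_force: 7.7
```

Request:
step_arm(increments=[{"slide": [0.01,0,0],"roll": 0},{"slide": [0.04,0,0],"roll": 0},{"slide": [0.06,0,-0.05],"roll": 0},{"slide": [0.06,0,-0.1],"roll": 0},{"slide": [0.06,0,-0.16],"roll": 0}])

```text
t: 22.4
eef_pos: [466.1, 3.7, 256.1]
tcp_rot: [3.141, -0.0, 3.029]
ft_force: [0.5, 0.2, 0.5]
opening: 0.006
grip_force: 0.0
```

Request:
step_arm(increments=[{"slide": [-0.02,0.25,0],"roll": 0},{"slide": [-0.02,0.25,0],"roll": 0},{"slide": [-0.02,0.25,0],"roll": 0},{"slide": [-0.02,0.25,0],"roll": 0},{"slide": [-0.02,0.25,0],"roll": 0}])

```text
t: 23.02
eef_pos: [514.6, 253.2, 254.0]
tcp_rot: [3.141, 0.0, 3.033]
ft_force: [-0.3, -0.6, 1.0]
opening: -0.001
grip_force: 0.0
```

Run:
```python
from h import *
s=state();print(s['eef_pos'],s['ft_force'])
for n in ['top','side']:
  c=cam(n)
  for t in ['rebated_tab','flanged_tab']: print(t,[(m['confidence'],bay(px2w(c,*m['uv'],z=138))) for m in mark_of(n,t)[:1]])
  W,im,red=blk(c)
  P=W[red&(W[...,2]>60)&(W[...,2]<85)&(W[...,0]>560)&(W[...,0]<730)&(abs(W[...,1]+50)<110)]
  if len(P)>20: r=rect(P);print(n,r,bay(r[0]),P[:,2].mean())
  cv2.imwrite(f'pics/e_{n}.png',cv2.resize(c['color'][100:260,240:440,::-1],(0,0),fx=4,fy=3.75))
```

```text
[514.60209598 253.19386062 254.04270884] [-0.33498577 -0.58143985  0.95769446]
rebated_tab [(0.69, array([ 15.6, -36.9]))]
flanged_tab [(0.71, array([10.1, 44.7]))]
top (array([634.8, -52.2]), array([ 49.2, 107.3]), 83.5) [106.9   0.8] 72.38664898096164
rebated_tab [(0.8, array([ 13.2, -39.2]))]
flanged_tab [(0.85, array([12.4, 38.8]))]
side (array([634.5, -56.4]), array([ 56. , 108.5]), 84.0) [107.1  -3.5] 70.84700424876465
```

View pics/e_top.png

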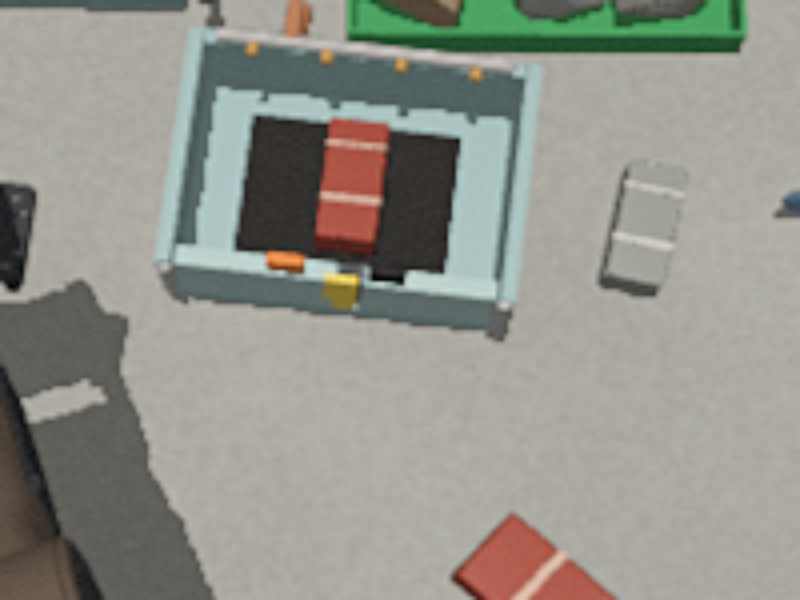

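View pics/e_side.png

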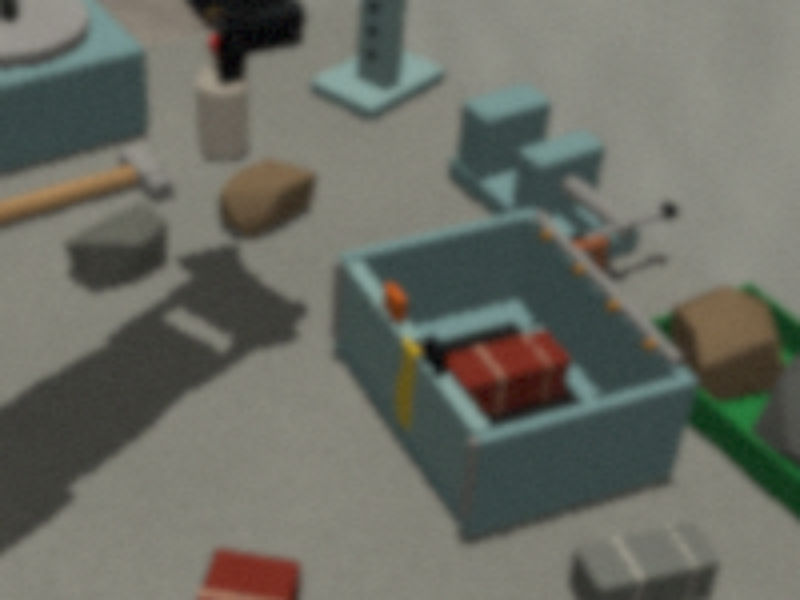

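Both doors are flush, with the yellow flange lapping the rebate at (340,290) in the top crop. The block lies on the mat and the arm is clear.

```bash
python3 -c "
from cell import env
print(env.job_done())"
```

```text
the job is handed in; nothing more can be done
None
```

I handed the job in at about 23 s of robot time: the red block lies on the mat, the rebated door was shut first and the flanged door last with its flange lapping it, and no other object was touched; no verdict came back.

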